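# Close and latch the load-lock drawer

### The arm

A 7-joint arm with a two-finger parallel gripper is mounted at the origin on the work surface. World frame = base frame: x ahead of the robot, y to its left, z up, the work surface at z = 0. Lengths are in m, angles in rad, forces in N, time in s.
With the tool pointing down it reaches from about 0.425 to 0.925 m from the base axis. Payload 6.8 kg.
Tool frame: the origin (TCP) lies midway between the tips of the shut fingers; the grasp point (between the pads) lies 19 mm behind it; z points along the fingers, y is the line along which they close (so a half turn about z gives the same grasp; the last joint's range is limited). The gripper opens to 88 mm and grips with 3 to 60 N. Pads are 20 mm wide; open, the fingers measure 115 mm over their backs; the gripper's body (75 mm by 178 mm) begins 61 mm behind the grasp point.
Start: joints at [1.084, 0.477, 0.022, 1.555, -0.011, 1.109, -0.083], TCP at [0.25, -0.627, 0.223] pointing down, gripper open.
Joint ranges: [-2.96, 2.96], [-0.34, 2.1], [-1.41, 1.46], [0.24, 2.44], [-1.37, 4.51], [0.17, 1.92], [-2.96, 2.96]. Speed limits (rad/s): [2.39, 2.39, 3.14, 3.14, 3.14, 3.14, 3.14].

### API

Orientations are given as a unit quaternion [w, x, y, z].
In Python, from bench import bot, viewer gives the robot as it stands.
- The arm moves only by the shell command python3 -m jog 'ROWS'. ROWS is a JSON object of lists of equal length, an entry for each row: "claw": the closure, from 0 (fully open) to 1 (shut); "linear": the shift along the tool's x, y, z in cm, a list of three; "rot": the turn, a rotation vector about the tool's x, y, z in degrees, a list of three. In form: {"claw": [claw, ...], "linear": [[x, y, z], ...], "rot": [[ax, ay, az], ...]}. A call has exactly 8 rows; each row shifts and turns the commanded pose from where the row before left it, along the tool's axes as they then stand; what a row does not reach is not made up. A row lasts 1/10 s, in which the tool goes at most 50 mm and 8.59 degrees, less where a joint would pass 70% of its speed; a pose out of reach is approached as far as the arm can. A call with a gripper value outside its range is refused whole. The fingers move at their own pace and stop on an object; the grip force is fixed at half the most. Time passes only in rows, so rows that do not move let the fingers close, or fill a call up. It gives the time, the measured TCP pose, the force, the opening and the grip force at its end, in the units of the state.
- bot.get_state(): the state, without advancing time (a new reading comes with each control period).
- viewer.camera(name): name is "scene" or "top" or "wrist"; returns (picture, depth): 420x560x3 uint8, red, green, blue; 420x560 float32, m along the optical axis (not along the pixel's ray), 0 where there is no reading.
- viewer.camera_model(name): a dict with "mtx" (3x3 intrinsics, pixels), "R" (3x3) and "t" (3): a world point X has camera coordinates R X + t. Camera axes: x right, y down, z forward; pixel columns grow to the right and rows downward; lengths in m; the calibration is good to about 2 mm. A picture is of the moment at which its call begins: read the wrist's pose just before it. camera_model takes no time and is no camera call; for the wrist camera it gives the pose at the moment of the call.
- bot.job_done(): hands the job in; it is judged then, once.
The state is a dict: "t": time; "joint_pos": joint angles; "joint_vel": joint speeds; "joint_torque": joint torques, N m; "ee_pos": TCP position; "tool_rot": TCP orientation; "wrist_force": force on the tool from outside, world axes, zero at the start; "wrist_torque": the same for the moment, N m; "gripper_width": opening from 0.0 (shut) to 1.0 (fully open); "grip_force": force on a finger pad.
Only numpy, scipy, OpenCV 4.12 (cv2) and the standard library are available. Lean on these libraries where they do the work, as an engineer would, in place of code of your own. Each camera call takes 0.05 s, during which the arm holds its last target. There are 200 camera calls.

### The job

The sample drawer of the small vacuum load lock has been left open: with the fingertips, push it in until it is fully home, and only then push the red latch bar round until it lies right across the drawer's front. Leave the beaker, the flange stub and the meter standing where they are: do not knock them or pick them up, and finish with the hand clear of everything.

Things in the scene. Friction and masses are not known exactly. Their poses are not given: they have to be found in the camera images.
- lock: Fixed aluminium housing, 180 (x) x 140 (y) x 100 (z) mm; bolt heads on top to 106 mm; pipe stub at the back to 135 mm from the centre. Origin: centre of its underside, on the table; z up. Its own -x points out of the front, the way the drawer comes out: roughly to the robot's right. A latch pivot post (radius 7 mm, 85 mm high) stands at the front corner on its own -y side.
- drawer (a joint): How far the sample drawer is out, in m: 0 fully home (hard stop), 0.095 the most. It slides along the housing's own x axis, needs about 2 N to slide (more when pushed fast) and stays where it is left. No handle.
- drawer_face (a point): Centre of the outer face of the drawer's blue front plate, 52 mm above the table; moves with the drawer; 102 mm in front of the housing's origin when home. The plate is 100 mm wide (housing y), spans 15 to 89 mm above the table and is 12 mm thick. Behind it is an open steel tray with walls to 43 mm above the table.
- latch (a joint): Angle of the red latch bar about its upright pivot, rad. 0: closed (hard stop), bar parallel to the drawer's front plate, pointing along the housing's +y. Grows as it swings out; 1.57: straight out along the housing's -x; 2.1 the most. Starts well open, beside the drawer's path on the housing's -y side. Light friction (under 1 N at the bar's end); stays where it is left.
- latch_pivot (a point): The axis of the latch, at the bar's mid height (52 mm above the table): 112 mm in front (-x) and 66 mm to the -y side of the housing's origin.
- latch_tip (a point): Middle of the free end face of the red latch bar, 100 mm from the pivot axis and 52 mm above the table. The bar is 100 mm long, 12 mm thick and stands from 35 to 70 mm above the table; round hub of 11 mm radius at the pivot. Closed, there is 4 mm between the bar and the drawer's plate.
- beaker: Bystander, loose: open glass beaker, 54 mm across, 70 mm high, in front of the drawer or beside the housing. Origin: centre of its underside.
- flange: Bystander, loose: steel flange stub standing upright, foot 52 mm across, neck 30 mm, 60 mm high, in front of the drawer or beside the housing. Origin: centre of its underside.
- meter: Bystander, loose: yellow hand-held meter lying on its back, 130 (x) x 65 (y) x 42 (z) mm, beside the housing on its -y side. Origin: centre of its underside.

How it is judged:
On the way, in this order (a step that is already met when the one before it is completed fails the run):
1. the drawer is fully home (value of joint drawer below 0.004 m), for 0.2 s.
2. the latch lies across the drawer's front (value of joint latch below 0.08 rad and value of joint drawer below 0.004 m), for 0.2 s.
At the end, for the whole second after the job is handed in: The drawer is home to within 4 mm, the latch bar is within 0.08 rad of closed and at rest, and the beaker, flange stub and meter stand upright within 20 mm of where they began (all of step 2 and velocity of joint latch between -0.05 and 0.05 rad/s and distance of each of beaker, flange, meter from where it was at the start of the episode below 0.02 m and angle between each of beaker, flange, meter's own z axis and vertical below 0.2 rad); the robot touches nothing.
It fails at once if the glass beaker is shoved, lifted or carried more than 20 mm from its place (distance of beaker from where it was at the start of the episode above 0.02 m).
It fails at once if the steel flange stub is shoved, lifted or carried more than 20 mm from its place (distance of flange from where it was at the start of the episode above 0.02 m).
It fails at once if the yellow meter is shoved, lifted or carried more than 20 mm from its place (distance of meter from where it was at the start of the episode above 0.02 m).
It fails at once if the beaker or the flange stub is tipped over (angle between any of beaker, flange's own z axis and vertical above 0.5 rad).
It fails at once if the latch is swung into the drawer's path before the drawer is in (value of joint drawer above 0.02 m and value of joint latch below 1.25 rad).
It also fails if it takes over 53 s, if anything falls off the work surface, if the arm or the gripper's body presses on something with over 40 N, if the wrist force passes 120 N, or if a joint passes its speed limit or range.

## Working session

There is one attempt and no reset: what is moved stays moved. The work goes in short steps, Python scripts to look and compute and a shell command to move; the robot and the scene stay as the last step left them, time stands still between calls to the robot, and variables do not carry over. Pictures are saved under pics/ and viewed, at most 10 in all, crops included, and the job is handed in when it is done.

```bash
mkdir -p pics
python3 - <<'E'
from bench import bot, viewer
import cv2, numpy as np
s=bot.get_state(); print(s['t'],s['ee_pos'],s['tool_rot'],s['gripper_width'])
for n in ('top','scene'):
    p,d=viewer.camera(n); cv2.imwrite(f'pics/{n}0.png',p[:,:,::-1]); np.savez(f'{n}0.npz',p=p,d=d,**viewer.camera_model(n))
    m=viewer.camera_model(n); print(n,m['R'].round(3).tolist(),m['t'])
E
```

```text
0.0 [ 0.24937491 -0.62661891  0.22171268] [-8.50836393e-04  9.82118725e-01  1.88260543e-01 -2.34063889e-04] 1.001438914685323
top [[0.05, -0.999, 0.005], [-0.974, -0.05, -0.221], [0.221, 0.006, -0.975]] [7.16481895e-04 5.70136998e-01 7.76781090e-01]
scene [[-0.165, 0.986, 0.014], [0.839, 0.148, -0.524], [-0.519, -0.075, -0.852]] [ 0.0509896  -0.42098706  0.99920301]
```

View pics/top0.png

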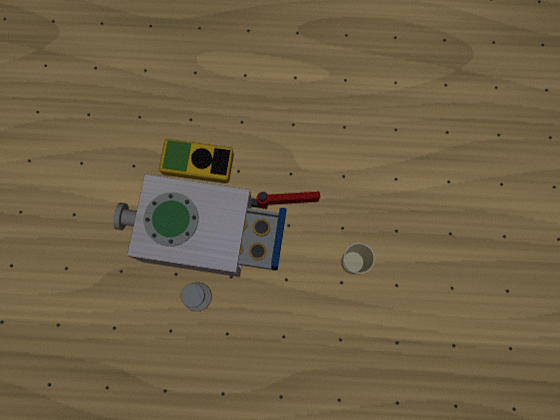

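View pics/scene0.png

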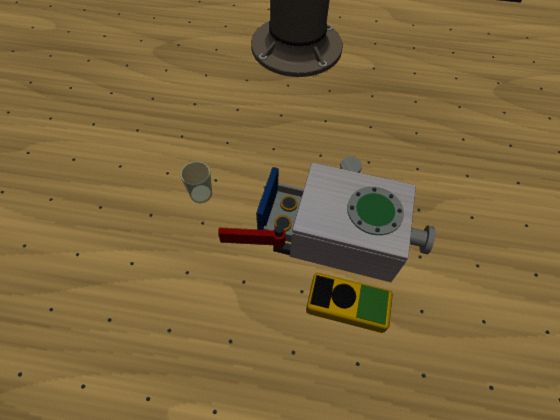

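Top view: drawer (blue plate around px 280,238) is out to the right, with the red latch (262,199 to 320,196) on the far side. The beaker is at 357,259, the flange at 196,296 and the meter at 197,159. Next I'll get positions from depth.

Run:
```python
import numpy as np, cv2
for n in ('top','scene'):
    z=np.load(f'{n}0.npz'); p=z['p'].astype(int); d=z['d']; K=z['mtx'];R=z['R'];t=z['t']
    v,u=np.mgrid[:420,:560]; c=np.stack([(u-K[0,2])/K[0,0]*d,(v-K[1,2])/K[1,1]*d,d],-1); W=(c-t)@R
    r,g,b=p[...,0],p[...,1],p[...,2]; ok=d>0
    H=ok&(W[...,2]>.096)&(W[...,2]<.104)
    for nm,m in dict(red=(r>90)&(g<40)&(b<40)&(W[...,2]>.06),blue=(b>80)&(r<50)&(g<90)&(W[...,2]>.082),housing=H,yellow=(r>130)&(g>100)&(b<60)&(W[...,2]>.035)).items():
        m=m&ok; P=W[m]
        if len(P)<5: print(n,nm,len(P)); continue
        rect=cv2.minAreaRect((P[:,:2]*1000).astype(np.float32)); print(n,nm,len(P),'med',np.median(P,0).round(3),'rect',cv2.boxPoints(rect).round(0).tolist())
    for nm,(x0,x1,y0,y1) in (dict(beaker=(335,380,238,280),flange=(175,218,278,315)) if n=='top' else dict(beaker=(178,216,158,206),flange=(335,365,150,172))).items():
        P=W[y0:y1,x0:x1].reshape(-1,3); P=P[(P[:,2]>.01)&(P[:,2]<.09)]; print(n,nm,len(P),P.min(0).round(3),P.max(0).round(3), P[P[:,2]>.05].mean(0).round(3))
```

```text
top red 192 med [0.587 0.002 0.069] rect [[573.0, 58.0], [588.0, -49.0], [600.0, -47.0], [585.0, 60.0]]
top blue 5 med [0.472 0.02  0.089] rect [[465.0, 20.0], [510.0, 14.0], [510.0, 16.0], [465.0, 22.0]]
top housing 8274 med [0.524 0.162 0.099] rect [[449.0, 86.0], [588.0, 72.0], [606.0, 251.0], [467.0, 265.0]]
top yellow 28 med [0.644 0.183 0.036] rect [[631.0, 237.0], [635.0, 151.0], [683.0, 153.0], [679.0, 240.0]]
top beaker 555 [ 0.46  -0.144  0.01 ] [ 0.512 -0.092  0.073] [ 0.488 -0.122  0.065]
top flange 543 [0.389 0.134 0.01 ] [0.432 0.178 0.063] [0.41  0.159 0.059]
scene red 313 med [ 0.59  -0.     0.071] rect [[576.0, 58.0], [590.0, -51.0], [606.0, -49.0], [591.0, 60.0]]
scene blue 0
scene housing 6354 med [0.539 0.144 0.101] rect [[-28.0, 144.0], [22.0, -65.0], [646.0, 84.0], [596.0, 293.0]]
scene yellow 324 med [0.675 0.171 0.036] rect [[627.0, 118.0], [685.0, 113.0], [696.0, 235.0], [637.0, 240.0]]
scene beaker 976 [ 0.461 -0.147  0.01 ] [ 0.514 -0.093  0.073] [ 0.487 -0.12   0.063]
scene flange 255 [0.392 0.137 0.056] [0.427 0.177 0.064] [0.411 0.157 0.061]
```

```bash
python3 -m jog '{"claw":[1,1,1,1,1,1,1,1],"linear":[[0,0,0],[0,0,0],[0,0,0],[0,0,0],[1.5,-4,0],[1.5,-4,0],[1.5,-4,0],[1.5,-4,0]],"rot":[[0,0,6.85],[0,0,6.85],[0,0,6.85],[0,0,6.85],[0,0,0],[0,0,0],[0,0,0],[0,0,0]]}'
python3 -m jog '{"claw":[1,1,1,1,1,1,1,1],"linear":[[1.5,-4,0],[1.5,-4,0],[1.5,-4,0],[1.5,-4,0],[1.5,-4,0],[1.5,-4,0],[1.5,-4,0],[1.5,-4,0]],"rot":[[0,0,0],[0,0,0],[0,0,0],[0,0,0],[0,0,0],[0,0,0],[0,0,0],[0,0,0]]}'
```

```text
t: 0.9
ee_pos: [0.3256, -0.4721, 0.2222]
tool_rot: [-0.0, 0.999, -0.05, -0.0]
wrist_force: [0.7, -0.2, 0.7]
gripper_width: 0.308
grip_force: 0.0
t: 1.7
ee_pos: [0.4766, -0.1657, 0.2225]
tool_rot: [0.0, 0.999, -0.05, -0.0]
wrist_force: [1.3, -0.2, 0.0]
gripper_width: 0.007
grip_force: 0.0
```

Run:
```python
from bench import bot, viewer
import cv2, numpy as np
m=viewer.camera_model('wrist'); p,d=viewer.camera('wrist'); cv2.imwrite('pics/w1.png',p[:,:,::-1])
K,R,t=m['mtx'],m['R'],m['t']; v,u=np.mgrid[:420,:560]; c=np.stack([(u-K[0,2])/K[0,0]*d,(v-K[1,2])/K[1,1]*d,d],-1); W=(c-t)@R
P=p.astype(int); r,g,b=P[...,0],P[...,1],P[...,2]
for nm,k in dict(blue=(b>1.5*r)&(b>1.3*g)&(b>50)&(d>0)&(W[...,2]>.01),red=(r>2*g)&(r>2*b)&(r>60)&(d>0)&(W[...,2]>.02)).items():
    Q=W[k]; print(nm,len(Q)); 
    if len(Q)>5: print(Q.min(0),Q.max(0),np.median(Q,0),cv2.boxPoints(cv2.minAreaRect((Q[:,:2]*1000).astype(np.float32))).round())
```

```text
blue 3084
[0.46577257 0.00782866 0.01924662] [0.5633969  0.06469569 0.09148385] [0.51856767 0.01465795 0.0791007 ] [[465.  17.]
 [562.   7.]
 [568.  57.]
 [470.  67.]]
red 2006
[ 0.51605879 -0.09111017  0.03565393] [0.59931058 0.05836587 0.30557059] [0.58759218 0.00276251 0.06964539] [[ 516.  -91.]
 [ 573. -114.]
 [ 634.   40.]
 [ 577.   62.]]
```

View pics/w1.png

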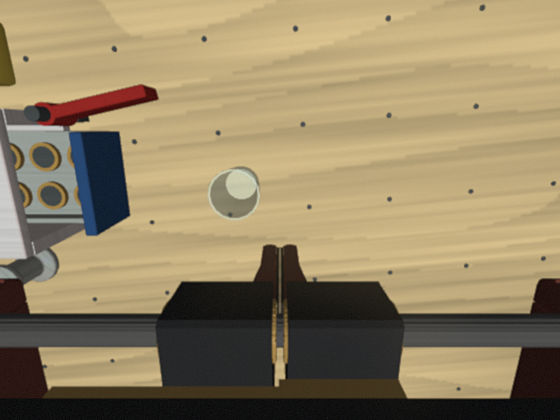

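Wrist view: the gap between the blue plate (100,185) and the beaker (234,193) is free. I'll go there and descend.

```bash
python3 -m jog '{"claw":[1,1,1,1,1,1,1,1],"linear":[[0.7,-4.4,0],[0.7,-4.4,0],[0.8,-4.3,0],[0,0,0],[0,0,4],[0,0,4],[0,0,4],[0,0,4]],"rot":[[0,0,0],[0,0,0],[0,0,0],[0,0,0],[0,0,0],[0,0,0],[0,0,0],[0,0,0]]}'
python3 -m jog '{"claw":[1,1,1,1,1,1,1,1],"linear":[[0,0,0.7],[0,0,0],[0,-0.5,0],[0,-0.5,0],[0,-0.5,0],[0,-0.5,0],[0,-0.5,0],[0,-0.5,0]],"rot":[[0,0,0],[0,0,0],[0,0,0],[0,0,0],[0,0,0],[0,0,0],[0,0,0],[0,0,0]]}'
```

```text
t: 2.55
ee_pos: [0.5109, -0.0403, 0.0612]
tool_rot: [0.0, 0.999, -0.05, 0.0]
wrist_force: [-0.5, 0.5, -0.0]
gripper_width: 0.004
grip_force: 0.0
t: 3.35
ee_pos: [0.5144, -0.0088, 0.0559]
tool_rot: [-0.0, 0.999, -0.05, 0.0]
wrist_force: [0.4, -0.4, -0.3]
gripper_width: 0.004
grip_force: 0.0
```

```bash
python3 -m jog '{"claw":[1,1,1,1,1,1,1,1],"linear":[[0,-0.5,0],[0,-0.5,0],[0,-0.5,0],[0,-0.5,0],[0,-0.5,0],[0,-0.5,0],[0,-0.5,0],[0,-0.5,0]],"rot":[[0,0,0],[0,0,0],[0,0,0],[0,0,0],[0,0,0],[0,0,0],[0,0,0],[0,0,0]]}'
python3 -m jog '{"claw":[1,1,1,1,1,1,1,1],"linear":[[0,-0.4,0],[0,-0.3,0],[0,-0.3,0],[0,-0.3,0],[0,-0.2,0],[0,-0.2,0],[0,0,0],[0,0,0]],"rot":[[0,0,0],[0,0,0],[0,0,0],[0,0,0],[0,0,0],[0,0,0],[0,0,0],[0,0,0]]}'
```

```text
t: 4.15
ee_pos: [0.5182, 0.0308, 0.0556]
tool_rot: [0.0, 0.999, -0.05, -0.0]
wrist_force: [-0.3, -2.1, -0.2]
gripper_width: -0.0
grip_force: 1.2
t: 4.95
ee_pos: [0.52, 0.0478, 0.0557]
tool_rot: [-0.0, 0.999, -0.05, 0.0]
wrist_force: [-0.5, 0.3, 0.0]
gripper_width: 0.007
grip_force: 0.1
```

```bash
python3 -m jog '{"claw":[1,1,1,1,1,1,1,1],"linear":[[0,-0.2,0],[0,-0.2,0],[0,-0.2,0],[0,-0.1,0],[0,-0.1,0],[0,0,0],[0,0,0],[0,0,0]],"rot":[[0,0,0],[0,0,0],[0,0,0],[0,0,0],[0,0,0],[0,0,0],[0,0,0],[0,0,0]]}'
```

```text
t: 5.75
ee_pos: [0.5206, 0.0546, 0.0557]
tool_rot: [0.0, 0.999, -0.05, -0.0]
wrist_force: [-0.6, -5.4, 2.1]
gripper_width: 0.007
grip_force: 2.7
```

```bash
python3 -m jog '{"claw":[1,1,1,1,1,1,1,1],"linear":[[0,-0.1,0],[0,-0.1,0],[0,-0.1,0],[0,-0.1,0],[0,0,0],[0,0,0],[0,0,0],[0,0,0]],"rot":[[0,0,0],[0,0,0],[0,0,0],[0,0,0],[0,0,0],[0,0,0],[0,0,0],[0,0,0]]}'
```

```text
t: 6.55
ee_pos: [0.5206, 0.0547, 0.0556]
tool_rot: [0.002, 0.999, -0.052, -0.001]
wrist_force: [-1.6, -13.5, 5.9]
gripper_width: 0.003
grip_force: 7.6
```

Firm stop at 13 N with no motion, so the drawer is home. Next: back off, lift over the bar, and come down on its far side.

```bash
python3 -m jog '{"claw":[1,1,1,1,1,1,1,1],"linear":[[0,2,0],[0,2.5,0],[0,3,0],[0,0,-4],[0,0,-4],[3,0,0],[4,0,0],[4.6,0,0]],"rot":[[0,0,0],[0,0,0],[0,0,0],[0,0,0],[0,0,0],[0,0,0],[0,0,0],[0,0,0]]}'
python3 - <<'E'
from bench import bot, viewer
import cv2, numpy as np
m=viewer.camera_model('top'); p,d=viewer.camera('top'); cv2.imwrite('pics/t2.png',p[:,:,::-1])
K,R,t=m['mtx'],m['R'],m['t']; v,u=np.mgrid[:420,:560]; c=np.stack([(u-K[0,2])/K[0,0]*d,(v-K[1,2])/K[1,1]*d,d],-1); W=(c-t)@R
print(bot.get_state()['ee_pos'])
E
```

```text
t: 7.35
ee_pos: [0.6305, -0.0255, 0.1367]
tool_rot: [-0.001, 0.999, -0.049, 0.001]
wrist_force: [0.4, -0.7, 0.3]
gripper_width: 0.008
grip_force: 0.0
[ 0.63788434 -0.02630583  0.13637102]
```

View pics/t2.png

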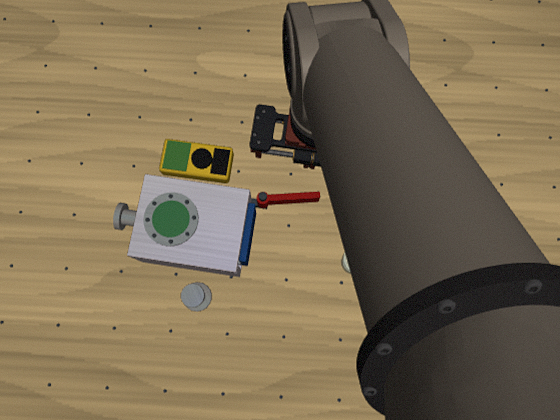

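Drawer home (250,235) and latch untouched (tip 320,196). I'll descend and sweep the bar along its arc.

```bash
python3 -m jog '{"claw":[1,1,1,1,1,1,1,1],"linear":[[0,0,4.3],[0,0,4.3],[0,0,0],[-1.45,-0.2,0],[-1.45,-0.2,0],[-0.7,0.2,0],[-0.7,0.2,0],[-0.7,0.2,0]],"rot":[[0,0,0],[0,0,0],[0,0,0],[0,0,0],[0,0,0],[0,0,0],[0,0,0],[0,0,0]]}'
python3 -m jog '{"claw":[1,1,1,1,1,1,1,1],"linear":[[-0.7,0.2,0],[-0.7,-0.05,0],[-0.7,-0.05,0],[-0.65,-0.05,0],[-0.65,-0.05,0],[-0.65,-0.3,0],[-0.65,-0.3,0],[-0.65,-0.3,0]],"rot":[[0,0,0],[0,0,0],[0,0,0],[0,0,0],[0,0,0],[0,0,0],[0,0,0],[0,0,0]]}'
```

```text
t: 8.2
ee_pos: [0.58, -0.0237, 0.0509]
tool_rot: [-0.0, 0.999, -0.05, 0.001]
wrist_force: [1.2, 1.0, 0.1]
gripper_width: 0.004
grip_force: 0.6
t: 9.0
ee_pos: [0.5263, -0.0093, 0.0496]
tool_rot: [0.0, 0.999, -0.05, -0.0]
wrist_force: [1.0, 0.2, 1.3]
gripper_width: 0.007
grip_force: 0.4
```

```bash
python3 -m jog '{"claw":[1,1,1,1,1,1,1,1],"linear":[[-0.5,-0.5,0],[-0.5,-0.7,0],[-0.4,-0.7,0],[-0.3,-0.7,0],[-0.3,-0.7,0],[-0.3,-0.6,0],[-0.2,-0.4,0],[0,0,0]],"rot":[[0,0,0],[0,0,0],[0,0,0],[0,0,0],[0,0,0],[0,0,0],[0,0,0],[0,0,0]]}'
python3 -m jog '{"claw":[1,1,1,1,1,1,1,1],"linear":[[0,-0.2,0],[0,-0.2,0],[0,-0.2,0],[0,-0.1,0],[0,-0.1,0],[0,0,0],[0,0,0],[0,0,0]],"rot":[[0,0,0],[0,0,0],[0,0,0],[0,0,0],[0,0,0],[0,0,0],[0,0,0],[0,0,0]]}'
```

```text
t: 9.8
ee_pos: [0.5058, 0.0365, 0.0496]
tool_rot: [-0.0, 0.999, -0.049, -0.0]
wrist_force: [1.0, 0.6, 0.4]
gripper_width: 0.007
grip_force: 0.0
t: 10.6
ee_pos: [0.5064, 0.0412, 0.0495]
tool_rot: [0.001, 0.999, -0.051, -0.001]
wrist_force: [-0.6, -6.4, 1.4]
gripper_width: 0.002
grip_force: 3.5
```

```bash
python3 -m jog '{"claw":[1,1,1,1,1,1,1,1],"linear":[[0,-0.2,0],[0,0,0],[0,0,0],[0,1,0],[0,1.5,0],[0,2,0],[0,0,-4],[0,0,-4]],"rot":[[0,0,0],[0,0,0],[0,0,0],[0,0,0],[0,0,0],[0,0,0],[0,0,0],[0,0,0]]}'
python3 -m jog '{"claw":[1,1,1,1,1,1,1,1],"linear":[[0,0,-4],[0,0,-4],[-0.5,4,0],[-0.5,4,0],[-0.5,4,0],[-0.5,4,0],[-0.5,4,0],[-0.5,4,0]],"rot":[[0,0,0],[0,0,0],[0,0,0],[0,0,0],[0,0,0],[0,0,0],[0,0,0],[0,0,0]]}'
python3 -m jog '{"claw":[1,1,1,1,1,1,1,1],"linear":[[0,4,0],[0,4,0],[0,4,0],[0,4,0],[0,0,0],[0,0,0],[0,0,0],[0,0,0]],"rot":[[0,0,0],[0,0,0],[0,0,0],[0,0,0],[0,0,0],[0,0,0],[0,0,0],[0,0,0]]}'
python3 - <<'E'
from bench import bot, viewer
import cv2, numpy as np
for n in ('top',):
    p,d=viewer.camera(n); cv2.imwrite('pics/t3.png',p[:,:,::-1])
m=viewer.camera_model(n);K,R,t=m['mtx'],m['R'],m['t']; v,u=np.mgrid[:420,:560]; c=np.stack([(u-K[0,2])/K[0,0]*d,(v-K[1,2])/K[1,1]*d,d],-1); W=(c-t)@R
P=p.astype(int);k=(P[...,0]>90)&(P[...,1]<40)&(P[...,2]<40)&(W[...,2]>.06)&(W[...,2]<.08);Q=W[k]
print(len(Q),cv2.boxPoints(cv2.minAreaRect((Q[:,:2]*1000).astype(np.float32))).round(),cv2.fitLine((Q[:,:2]*1000).astype(np.float32),2,0,.01,.01).ravel())
E
```

```text
t: 11.4
ee_pos: [0.5016, -0.0004, 0.1297]
tool_rot: [-0.0, 0.999, -0.05, -0.001]
wrist_force: [0.4, 0.4, 0.2]
gripper_width: 0.005
grip_force: 0.0
t: 12.2
ee_pos: [0.4483, -0.2369, 0.2098]
tool_rot: [-0.0, 0.999, -0.05, 0.0]
wrist_force: [0.9, -0.5, 0.3]
gripper_width: 0.007
grip_force: 0.0
t: 13.0
ee_pos: [0.4337, -0.3928, 0.2097]
tool_rot: [-0.0, 0.999, -0.049, 0.0]
wrist_force: [0.4, -0.6, -0.9]
gripper_width: 0.004
grip_force: 0.0
224 [[484.  46.]
 [589.  40.]
 [590.  59.]
 [485.  65.]] [ 9.9356943e-01 -1.1322442e-01  5.3494324e+02  5.4462276e+01]
```

View pics/t3.png

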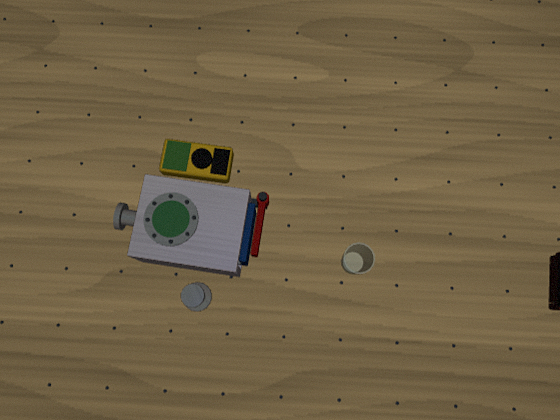

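The bar (262,199 to 255,255) lies parallel to the plate, within about 0.02 rad. The bystanders haven't moved and the hand is clear.

```bash
python3 -c "
from bench import bot
print(bot.job_done())"
```

```text
the job is handed in; nothing more can be done
None
```

I pushed the drawer fully home, then swung the latch bar closed to about 0.02 rad (measured); the beaker, flange stub and meter show no movement, the hand is clear, and the job was handed in about 13 s in, with no verdict returned.

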